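# Complete the honeycomb of rods in the round kit pot

## Robot

A 6-joint arm with a two-finger parallel gripper is mounted at the origin on the work surface. World frame = base frame: x ahead of the robot, y to its left, z up, the work surface at z = 0. Lengths are in mm, angles in degrees, forces in N, time in s.
With the tool pointing down it reaches from about 325 to 925 mm from the base axis. Payload 3.1 kg.
Tool frame: the origin (TCP) lies at the very end of the fingers, on their centre line; the grasp point (between the pads) lies grasp_offset behind it (grasp_offset is the distance from the TCP to the grasp point, in mm); z points along the fingers, x is the direction in which the jaws open and shut, and the axes are right-handed (so a half turn about z gives the same grasp; the last joint's range is limited). The gripper opens to 85 mm and grips with 20 to 120 N. Pads are 22 mm wide; open, the fingers measure 114 mm over their backs; the gripper's body (76 mm by 85 mm) begins 54 mm behind the grasp point. The pads swing forward as they close: fully open they stand 13 mm farther back than shut.
Start: joints at [70.233, 12.427, 92.441, -0, 75.132, -6.429], TCP at [144.169, 608.157, 231.3] pointing down, gripper open.
Joint ranges: [-157.48, 157.48], [-44.54, 120.13], [17.64, 146.25], [-64.5, 244.5], [7.68, 150.69], [-147.95, 147.95]. Speed limits (degrees/s): [159.86, 159.86, 180, 180, 180, 180].

## Interface

Orientations are given as [roll, pitch, yaw] about the fixed x, y, z axes, in that order (R = Rz(yaw) Ry(pitch) Rx(roll)).
In Python, from station import * gives the robot as it stands. Calls block until the motion is done:
- goto(position, orientation): joint-space move of the TCP to a pose.
- move_l(position, attitude=None, speed=150): straight line of the TCP; attitude=None keeps the orientation; speed is the mean speed in mm/s.
- move_j(angles): joint-space move.
- grip(opening, squeeze=None): finger opening in mm; squeeze is the grip in N (None keeps the last); returns when the fingers have stopped.
- wait(seconds).
- solve_ik(position, orientation): joint angles nearest the present ones, or None.
- get_obs(): the state.
- get_image(name): name is "side" or "top" or "wrist"; returns the picture (384x512x3 uint8, red, green, blue); there is no depth.
- get_calibration(name): a dict with "fx", "fy", "cx", "cy" (pixels), "R" (3x3) and "t" (3): a world point X has camera coordinates R X + t; the wrist camera has in their place "mount" (4x4, takes a point from camera to tool coordinates, whose origin is the TCP and whose axes are the tool frame's). Camera axes: x right, y down, z forward; pixel columns grow to the right and rows downward; lengths in mm; the calibration is good to about 2 mm. The wrist camera is an equidistant fisheye: a pixel r from the principal point sees the ray r / f radians off the axis. A picture is of the moment at which its call begins: read the wrist's pose just before it. get_calibration takes no time and is no camera call.
A pose or a line that the arm cannot do raises Unreachable and nothing moves.
- sign_off(): hands the job in, once; it reports no verdict.
Trained networks look in the newest picture that a camera, given by its name, has taken for a name from the list of things; names that differ only in an ending like _2 or _b are one class to them, and where a whole thing is asked for, a point or a joint stands for the part that bears it (a point fixed in the world has none). Each returns a list of dicts, best first, with "score" (0 to 1); they miss things now and then, are a little off and sometimes report something else, mostly with a low value. They report only what shows in the picture. A call takes as long as a camera call. They do not tell look-alikes from the thing itself.
- spot_in(name, camera): "extent" ([centre column, centre row, width, height] in pixels, round what is visible of it).
- regions_of(name, camera): "region" (384x512 bool, what is visible of it) and "extent" ([centre column, centre row, width, height] in pixels, round what is visible of it).
The state is a dict: "t": time; "joint_pos": joint angles; "qvel": joint speeds; "effort": joint torques, N m; "tcp_pos": TCP position; "ee_rot": TCP orientation; "wrist_force": force on the tool from outside, world axes, zero at the start; "moment": the same for the moment, N m; "grip_width": finger opening in mm.
Only numpy, scipy, OpenCV 4.12 (cv2) and the standard library are available. Lean on these libraries where they do the work, as an engineer would, in place of code of your own. Each camera call takes 0.05 s, during which the arm holds its last target.

## Task

The round green pot of the density kit is missing its two red rods: stand one upright in each of the two empty places of the ring, down on the pot's floor, so that the seven rods form a honeycomb (either red rod may go in either place). Set them down rather than dropping them, and leave the metal rods standing in the pot and the blue rod where it is.

Things in the scene. Friction and masses are not known exactly. Their poses are not given: they have to be found in the camera images.
- pot: Green round pot, fixed: 108 mm outer, 100 inner diameter, rim at 45 mm, floor 5 mm above the bench. Origin: centre of its underside, z up. In it stand 5 loose metal rods, 26 mm wide, tops 55 mm above the bench: one central, four 33 mm out at 30, 150, 210, 330 deg from its x axis. Empty places: 33 mm from the axis along its +y and -y, 7 mm free to neighbours, 4 to the wall. A seated red rod's centre is at 60 mm.
- red_a_center (a point): Red plastic rod, a plain cylinder 26 mm in diameter and 110 mm tall, about 80 g, standing upright on the bench. This point is its centre, on its axis, 55 mm above its foot; its z axis runs along the rod. Gripped in its upper third, the fingers stay above the pot when it is seated.
- red_b_center (a point): The other red plastic rod, a plain cylinder 26 mm in diameter and 110 mm tall, about 80 g, standing upright on the bench. This point is its centre, on its axis, 55 mm above its foot; its z axis runs along the rod. Same as the first.
- blue_center (a point): Blue plastic rod, a plain cylinder 26 mm in diameter and 110 mm tall, about 80 g, standing upright on the bench. This point is its centre, on its axis, 55 mm above its foot; its z axis runs along the rod. Same size as the red ones; it is not wanted and stays where it is.
There are look-alikes about, which are no part of the job. Of the things shaped like the pot, the green one is meant.

How it is judged:
By the outcome, as a careful person would: the job done as asked, in the order asked, and still so for the second after the job is handed in, with the robot touching nothing.
It also fails if it takes over 58 s, if anything falls off the work surface, if the arm or the gripper's body presses on something with over 40 N, if the wrist force passes 120 N, or if a joint passes its speed limit or range.

## Working session

There is one attempt and no reset: what is moved stays moved. The work goes in short steps, each a Python script; the robot and the scene stay as the last script left them, time stands still between calls to the robot, and variables do not carry over. Pictures are saved under pics/ and viewed, and the job is handed in when it is done.

```bash
mkdir -p pics; ls; python3 - <<'E'
from station import *
import cv2, numpy as np
for n in ("side","top","wrist"):
    im=get_image(n); cv2.imwrite(f"pics/{n}0.png",im[...,::-1])
    c=get_calibration(n); print(n,{k:np.round(v,3).tolist() for k,v in c.items()})
    for o in ("pot","red_a_center","blue_center"):
        for d in regions_of(o,n): print(o,d["score"],np.round(d["extent"],1))
o=get_obs(); print(o)
E
```

```text
pics
side {'fx': 348.567, 'fy': 348.567, 'cx': 256.11, 'cy': 190.64, 'R': [[0.919, -0.395, 0.022], [-0.221, -0.558, -0.8], [0.328, 0.73, -0.6]], 't': [-501.503, 161.727, 771.776]}
pot 0.71 [279.9 240.7  48.1  43.2]
pot 0.69 [304.2 300.2  57.2  58. ]
red_a_center 0.81 [282.4 169.3   8.4  37.7]
blue_center 0.76 [221.8 178.9  12.8  37.6]
top {'fx': 472.221, 'fy': 472.221, 'cx': 259.424, 'cy': 190.345, 'R': [[0.004, -1.0, 0.024], [-0.998, -0.005, -0.066], [0.066, -0.023, -0.998]], 't': [-20.065, 541.039, 965.822]}
pot 0.85 [328.4 193.7  58.6  49.7]
red_a_center 0.67 [221.2 136.7  15.5  23.2]
blue_center 0.63 [213.7 224.6  16.5  11.6]
wrist {'fx': 297.319, 'fy': 297.319, 'cx': 252.72, 'cy': 190.316, 'mount': [[1.0, 0.001, 0.0, -2.166], [-0.001, 0.955, 0.297, -74.637], [0.0, -0.297, 0.955, -142.76], [0.0, 0.0, 0.0, 1.0]]}
pot 0.63 [  5.5 363.5  11.1  17.8]
{'t': 0.6, 'joint_pos': array([ 7.02325476e+01,  1.24250384e+01,  9.24396840e+01, -3.99694309e-05,
        7.51322284e+01, -6.42786225e+00]), 'qvel': array([ 0.0550769 ,  0.03342905,  0.00218416, -0.10560032, -0.05442847,
       -0.0719432 ]), 'effort': array([ 7.15140814e-04, -3.96575010e+01, -3.04031539e+01, -5.30854823e-05,
        9.35785247e-04,  1.19477812e-05]), 'tcp_pos': array([144.18053225, 608.16720016, 231.33856168]), 'ee_rot': array([ 1.79999620e+02, -3.02570673e-03,  7.66604201e+01]), 'wrist_force': array([ 0.56894832,  0.35162955, -0.22471772]), 'moment': array([-0.02364168, -0.0580644 ,  0.00867864]), 'grip_width': 85.73200051875986}
```

View pics/side0.png

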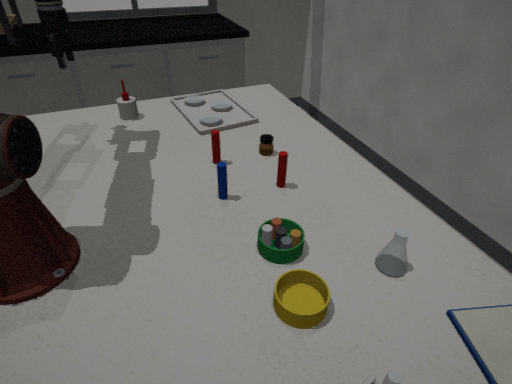

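View pics/top0.png

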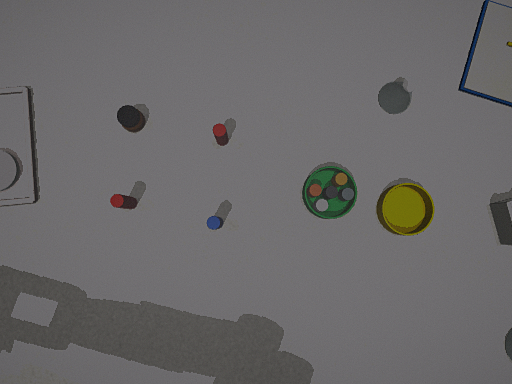

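View pics/wrist0.png

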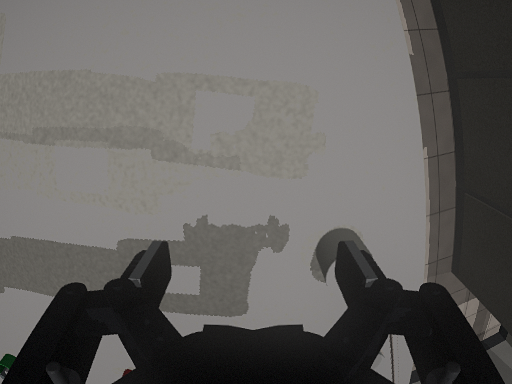

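Top view: the red rods' top faces are at (219,130) and (117,200), the blue one's at (214,223). The green pot is at (330,192), with gaps at about upper left and lower right of its ring; the yellow pot at (405,209) is the look-alike. Next I'll measure coarsely from the fixed cameras, then refine with the wrist camera.

```bash
cat > h.py <<'E'
import numpy as np, cv2
from scipy.spatial.transform import Rotation as Ro
from scipy.optimize import least_squares
from station import *
def T_tool(obs):
    T=np.eye(4); T[:3,:3]=Ro.from_euler('xyz',obs["ee_rot"],degrees=True).as_matrix(); T[:3,3]=obs["tcp_pos"]; return T
def proj(name,X,obs=None):
    X=np.atleast_2d(X); c=get_calibration(name)
    if name!="wrist":
        p=X@np.array(c["R"]).T+c["t"]; return np.c_[c["fx"]*p[:,0]/p[:,2]+c["cx"],c["fy"]*p[:,1]/p[:,2]+c["cy"]]
    T=np.linalg.inv(T_tool(obs)@np.array(c["mount"])); p=X@T[:3,:3].T+T[:3,3]
    rr=np.hypot(p[:,0],p[:,1]); th=np.arctan2(rr,p[:,2]); s=c["fx"]*th/np.maximum(rr,1e-9)
    return np.c_[p[:,0]*s+c["cx"],p[:,1]*s+c["cy"]]
def ray(name,px,obs=None):
    c=get_calibration(name); d=(np.array(px,float)-[c["cx"],c["cy"]])/c["fx"]
    if name!="wrist":
        R=np.array(c["R"]); return -R.T@np.array(c["t"]), R.T@np.array([d[0],d[1],1])
    th=np.hypot(*d); v=np.array([d[0]*np.sinc(th/np.pi)**0*np.sin(th)/max(th,1e-9),d[1]*np.sin(th)/max(th,1e-9),np.cos(th)])
    T=T_tool(obs)@np.array(c["mount"]); return T[:3,3],T[:3,:3]@v
def onz(name,px,z,obs=None):
    o,d=ray(name,px,obs); return o+d*(z-o[2])/d[2]
def cyl(xy,r,z0,z1,n=48):
    a=np.linspace(0,2*np.pi,n,endpoint=False); q=np.c_[xy[0]+r*np.cos(a),xy[1]+r*np.sin(a)]
    return np.r_[np.c_[q,0*a+z0],np.c_[q,0*a+z1]]
def snap(name,fn):
    obs=get_obs(); im=get_image(name); cv2.imwrite(f"pics/{fn}.png",im[...,::-1]); np.save(f"pics/{fn}.npy",im); return obs,im
E
python3 - <<'E'
from h import *
s=cv2.imread("pics/side0.png");t=cv2.imread("pics/top0.png")
cv2.imwrite("pics/t0z.png",cv2.resize(t[150:250,270:390],None,fx=6,fy=6,interpolation=cv2.INTER_CUBIC))
def mask(im,c):
    f=im.astype(int);b,g,r=f[...,0],f[...,1],f[...,2]
    m={'r':(r>60)&(r>2.2*g)&(r>2.2*b),'b':(b>60)&(b>1.8*r)&(b>1.6*g)}[c]
    return m.astype(np.uint8)
def comps(im,c):
    n,l,st,ce=cv2.connectedComponentsWithStats(mask(im,c)); return [(st[i].tolist(),ce[i].round(1).tolist()) for i in range(1,n) if st[i,4]>30]
for nm,im in (("top",t),("side",s)):
    for c in 'rb': print(nm,c,comps(im,c))
for nm,p,ps in (("redA",(219,130),(282,154)),("redB",(117,200),(216,132)),("blue",(214,223),(222,165))):
    print(nm,onz("top",p,110)[:2].round(1),onz("side",ps,110)[:2].round(1))
print("pot",onz("top",(330,192),45)[:2],onz("side",(281,234),45)[:2])
E
```

```text
top r [([213, 124, 13, 12, 127], [218.9, 129.6]), ([110, 194, 14, 13, 132], [116.7, 200.3])]
top b [([461, 0, 51, 105, 325], [477.9, 61.0]), ([207, 216, 13, 13, 133], [213.0, 222.2])]
side r [([121, 88, 7, 13, 35], [123.7, 94.4]), ([211, 130, 9, 34, 180], [214.8, 145.0]), ([277, 152, 10, 36, 231], [281.2, 168.4])]
side b [([217, 162, 9, 21, 68], [220.3, 168.2]), ([448, 311, 48, 73, 201], [472.0, 347.9])]
redA [649.6  61.7] [645.4  57.1]
redB [515.6 251.1] [516.7 245.1]
blue [473.2  69.4] [474.2  64. ]
pot [ 536.69983033 -160.65028707] [ 536.06194977 -165.287855  ]
```

View pics/t0z.png

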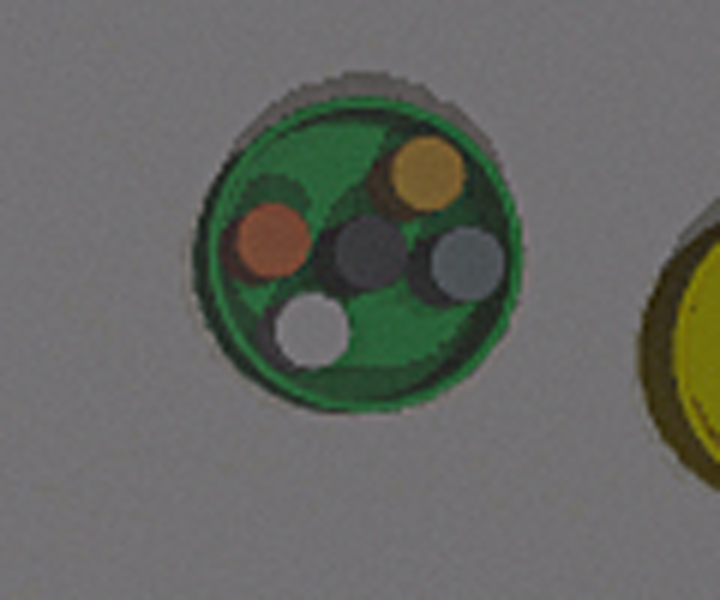

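```bash
python3 - <<'E'
import station
print([k for k in dir(station) if not k.startswith('__')], getattr(station,'grasp_offset',None))
from h import *
goto([516,248,250],[180,0,60])
o,im=snap("wrist","w1"); print(o["t"],o["joint_pos"].round(1))
for X in ([516,248,110],[516,248,0]): print(proj("wrist",X,o))
for d in regions_of("red_a_center","wrist"): print(d["score"],np.round(d["extent"],1))
E
```

```text
['Unreachable', 'get_calibration', 'get_image', 'get_obs', 'goto', 'grasp_offset', 'grip', 'move_j', 'move_l', 'regions_of', 'sign_off', 'solve_ik', 'spot_in', 'wait'] 18.700000000000003
2.475 [ 18.7   5.2  98.6   0.   76.2 -41.3]
[[253.91235295 177.79889871]]
[[253.57803294 156.85727509]]
```

View pics/w1.png

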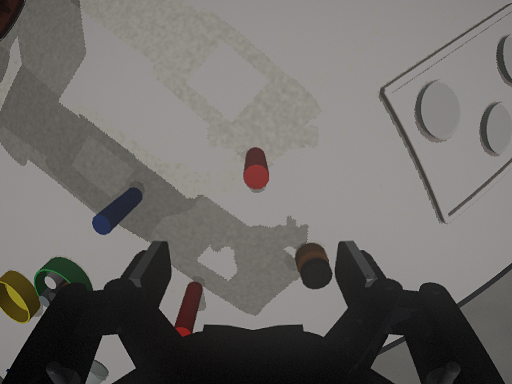

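```bash
cat >> h.py <<'E'
def rmask(im,seed,c='r'):
    f=im.astype(int); r,g,b=f[...,0],f[...,1],f[...,2]
    m=((r>35)&(r>2*g)&(r>2*b)) if c=='r' else ((b>35)&(b>1.6*r)&(b>1.4*g))
    n,l,st,ce=cv2.connectedComponentsWithStats(m.astype(np.uint8))
    i=min(range(1,n),key=lambda i:np.hypot(*(ce[i]-seed))+(st[i,4]<40)*1e3); return (l==i).astype(np.uint8)
def fitrod(name,m,xy0,obs=None,z0=0,z1=110):
    "fit (x,y) so projected cylinder silhouette has the mask's area moments"
    k=4
    def sil(xy):
        h=cv2.convexHull(proj(name,cyl(xy,13,z0,z1),obs).astype(np.float32))[:,0]
        s=np.zeros((384*k,512*k),np.uint8); cv2.fillConvexPoly(s,np.round((h+.5)*k).astype(np.int32),1)
        return s
    M=cv2.resize(m,None,fx=k,fy=k,interpolation=cv2.INTER_NEAREST)
    from scipy.optimize import minimize
    f=lambda xy:float(np.count_nonzero(sil(xy)!=M))/k/k
    r=minimize(f,xy0,method='Nelder-Mead',options=dict(initial_simplex=np.array(xy0)+[[-4,-4],[5,-2],[0,6]],xatol=.1,fatol=.1))
    return r.x,r.fun,int(m.sum())
E
python3 - <<'E'
from h import *
o1=get_obs(); im1=np.load("pics/w1.npy")
print("B",fitrod("wrist",rmask(im1,(256,165)),[516,248],o1))
goto([648,60,250],[180,0,-10])
o,im=snap("wrist","w2"); print(o["t"],o["joint_pos"].round(1)); p=proj("wrist",[648,60,55],o)[0]
print("A",fitrod("wrist",rmask(im,p),[648,60],o))
ps=proj("wrist",[473,67,55],o)[0]; print("blue?",ps)
goto([537,-162,230],[180,0,-66.4])
o,im=snap("wrist","w3"); print(o["t"],o["joint_pos"].round(1),o["tcp_pos"],o["ee_rot"])
E
```

```text
B (array([515.07160345, 250.41668761]), np.float64(422.4375), 473)
3.4917 [-0.8 14.7 87.7  0.1 77.6  9.1]
A (array([651.40493246,  61.35735644]), np.float64(441.5), 453)
blue? [116.13063762 184.90357841]
4.525 [-23.9   4.7 101.3   0.   74.   42.4] [ 537.6798836  -160.93724821  230.48590358] [-1.79924204e+02 -1.46927110e-02 -6.62681489e+01]
```

View pics/w2.png

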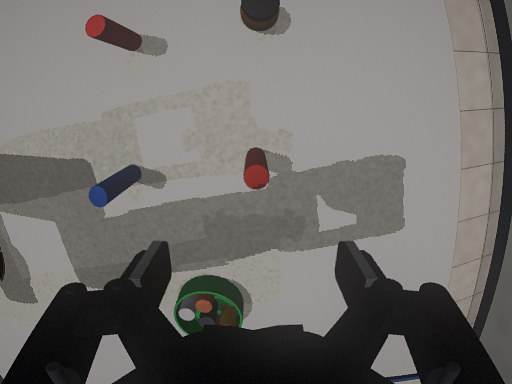

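View pics/w3.png

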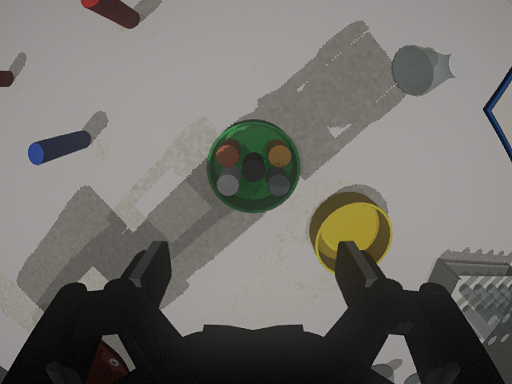

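```bash
cat >> h.py <<'E'
def fit2(name,M0,pts,xy0,obs=None,k=4,filled=True):
    "pts: fn(xy)->3D points, hull compared with mask"
    from scipy.optimize import minimize
    M=cv2.resize(M0,None,fx=k,fy=k,interpolation=cv2.INTER_NEAREST)
    def f(xy):
        h=cv2.convexHull(proj(name,pts(xy),obs).astype(np.float32))[:,0]
        s=np.zeros(M.shape,np.uint8); cv2.fillConvexPoly(s,np.round((h+.5)*k).astype(np.int32),1)
        return float(np.count_nonzero(s!=M))/k/k
    r=minimize(f,xy0,method='Nelder-Mead',options=dict(initial_simplex=np.array(xy0)+[[-4,-4],[5,-2],[0,6]],xatol=.1,fatol=.1))
    return r.x.round(1),round(r.fun,1),int(M0.sum())
def disc(r,z): return lambda xy: cyl(xy,r,z,z+.01)
E
python3 - <<'E'
from h import *
im=np.load("pics/w2.npy"); print(im[150:195:5,256].tolist())
im3=np.load("pics/w3.npy").astype(int); r,g,b=im3[...,0],im3[...,1],im3[...,2]
m=((g>1.4*r)&(g>1.3*b)&(g>25)).astype(np.uint8)
n,l,st,ce=cv2.connectedComponentsWithStats(m); i=1+np.argmax(st[1:,4]); print(st[i])
P=np.argwhere(l==i)[:,::-1]; h=cv2.convexHull(P.astype(np.int32)); M=np.zeros(m.shape,np.uint8); cv2.fillConvexPoly(M,h,1)
o=get_obs()
print("pot",fit2("wrist",M,lambda xy:cyl(xy,54,0,45),[537,-162],o))
c=get_calibration("wrist")
Q=np.array([onz("wrist",p,55,o)[:2] for p in ((228,155),(279,155),(254,167),(228,184),(279,183))]); print(Q.round(1),Q.mean(0))
cv2.imwrite("pics/w3z.png",cv2.resize(cv2.imread("pics/w3.png")[110:220,195:315],None,fx=5,fy=5,interpolation=cv2.INTER_CUBIC))
im=np.load("pics/w3.npy")
E
```

```text
[[74, 49, 47], [72, 46, 44], [72, 47, 46], [140, 52, 49], [132, 50, 47], [130, 49, 46], [128, 47, 44], [130, 46, 43], [125, 124, 118]]
[ 207  121   93   92 3111]
pot (array([ 538.7, -163.4]), np.float64(219.2), 6763)
[[ 543.5 -131.6]
 [ 565.9 -182.3]
 [ 542.6 -162.9]
 [ 513.2 -144.2]
 [ 537.2 -195.8]] [ 540.50095311 -163.35440801]
```

View pics/w3z.png

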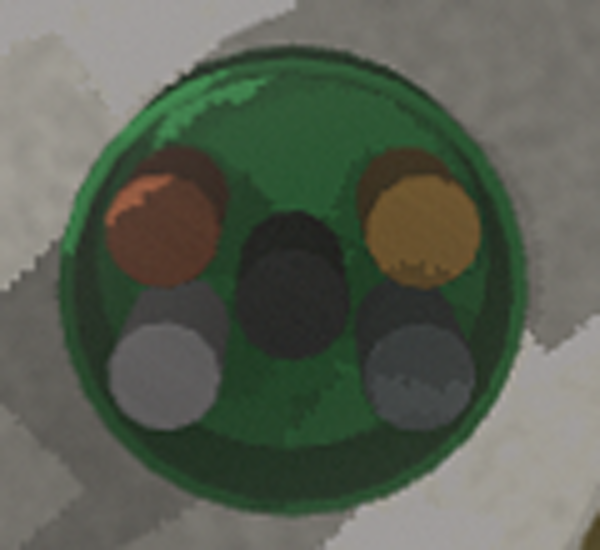

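```bash
python3 - <<'E'
from h import *
o=get_obs()
px=[(227.2,155.6),(279.2,155.6),(253.4,170.4),(227.6,184.8),(278.4,185.2)]
Q=np.array([onz("wrist",p,55,o)[:2] for p in px]); print(Q.round(1),Q.mean(0).round(1))
ang=np.radians([150,30,0,210,330]); rad=np.array([33,33,0,33,33]); N=np.c_[rad*np.cos(ang),rad*np.sin(ang)]
def f(p,a=0):
    c,s=np.cos(p[2]),np.sin(p[2]); return (N@np.array([[c,s],[-s,c]])+p[:2]-Q).ravel()
for a0 in (-66,):
    r=least_squares(f,[538,-163,np.radians(a0)]); print(r.x[:2].round(1),np.degrees(r.x[2]).round(1),r.fun.reshape(-1,2).round(1))
im=np.load("pics/w3.npy"); f3=im.astype(int); R,g,b=f3[...,0],f3[...,1],f3[...,2]
M=((g>1.15*R)&(g>1.15*b)).astype(np.uint8); M=cv2.morphologyEx(M,cv2.MORPH_OPEN,np.ones((2,2),np.uint8))
n,l,st,ce=cv2.connectedComponentsWithStats(M); i=[i for i in range(1,n) if l[140,254]==i][0]; print(st[i])
h=cv2.convexHull(np.argwhere(l==i)[:,::-1].astype(np.int32)); M=np.zeros(M.shape,np.uint8); cv2.fillConvexPoly(M,h,1)
x,e,n=fit2("wrist",M,lambda xy:cyl(xy,54,0,45),[537,-162],o); print("pot",x,e,n)
V=cv2.resize(im[110:220,195:315,::-1],None,fx=5,fy=5,interpolation=cv2.INTER_CUBIC)
for rr,zz,col in ((54,45,(0,0,255)),(50,45,(255,0,255)),(54,0,(255,255,0))):
    q=proj("wrist",cyl(x,rr,zz,zz)[:48],o); q=(q-[195,110]+.5)*5-.5
    cv2.polylines(V,[np.round(q).astype(np.int32)],True,col,1)
cv2.imwrite("pics/w3o.png",V)
t=r.x[2]; 
for s in (1,-1): 
    e=x+s*33*np.array([-np.sin(t),np.cos(t)]); print("place",e)
for fn,xy,seed in (("w1",[515,250],(256,175)),("w2",[650,61],(256,178))):
    im=np.load(f"pics/{fn}.npy"); m=rmask(im,seed)
    oo=dict(tcp_pos=[516,248,250],ee_rot=[180,0,60]) if fn=="w1" else dict(tcp_pos=[648,60,250],ee_rot=[180,0,-10])
    print(fn,fit2("wrist",m,disc(13,110),xy,oo))
E
```

```text
[[ 542.6 -131. ]
 [ 565.4 -182.8]
 [ 538.8 -163.8]
 [ 512.2 -144.1]
 [ 534.6 -196.2]] [ 538.7 -163.6]
[ 538.7 -163.6] -66.5 [[-0.1  0.2]
 [-0.2 -0.4]
 [-0.1  0.2]
 [ 0.   0.1]
 [ 0.4 -0.2]]
[ 208  121   94   93 4147]
pot [ 537.8 -165. ] 97.4 6923
place [ 568.05777929 -151.82932073]
place [ 507.54222071 -178.17067927]
w1 (array([517.1, 254.1]), np.float64(65.4), 473)
w2 (array([653.8,  60.6]), np.float64(85.1), 453)
```

View pics/w3o.png

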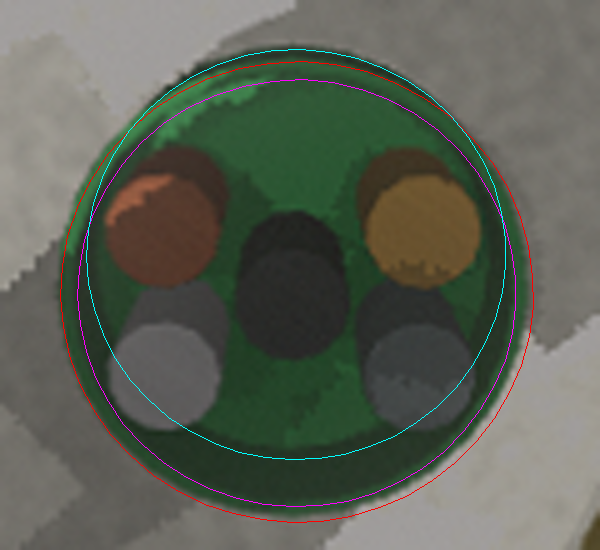

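```bash
cat >> h.py <<'E'
import pickle
def snap(name,fn):
    obs=get_obs(); im=get_image(name); cv2.imwrite(f"pics/{fn}.png",im[...,::-1]); pickle.dump((obs,im),open(f"pics/{fn}.pkl","wb")); return obs,im
def rmask(im,seed,c='r'):
    f=im.astype(int); r,g,b=f[...,0],f[...,1],f[...,2]
    m=((r>25)&(r>1.3*g)&(r>1.3*b)) if c=='r' else ((b>25)&(b>1.25*r)&(b>1.25*g))
    n,l,st,ce=cv2.connectedComponentsWithStats(m.astype(np.uint8))
    i=l[int(round(seed[1])),int(round(seed[0]))]; return (l==i).astype(np.uint8)
def zoomo(im,box,rings,name,obs,fn,k=5):
    x0,y0,x1,y1=box; V=cv2.resize(im[y0:y1,x0:x1,::-1],None,fx=k,fy=k,interpolation=cv2.INTER_CUBIC)
    for (xy,rr,zz,col) in rings:
        q=proj(name,cyl(xy,rr,zz,zz)[:48],obs); q=(q-[x0,y0]+.5)*k-.5
        cv2.polylines(V,[np.round(q).astype(np.int32)],True,col,1)
    cv2.imwrite(f"pics/{fn}.png",V)
E
python3 - <<'E'
from h import *
goto([651,61,200],[180,0,-10]); wait(0.2)
o,im=snap("wrist","w4"); print(o["t"],o["tcp_pos"],o["ee_rot"])
p=proj("wrist",[651,61,108],o)[0]; m=rmask(im,p); print(p,m.sum())
x,e,n=fit2("wrist",m,lambda xy:cyl(xy,13,0,110),[651,61],o); print(x,e,n)
p=p.astype(int); zoomo(im,(p[0]-60,p[1]-60,p[0]+60,p[1]+50),[(x,13,110,(255,255,0)),(x,13,0,(0,255,0))],"wrist",o,"w4o")
E
```

```text
5.7667 [651.01196528  59.4736259  200.48065317] [ 1.79988505e+02 -3.49935911e-02 -1.01336042e+01]
[251.06897058 189.07378091] 1245
[651.6  60.3] 82.2 1245
```

View pics/w4o.png

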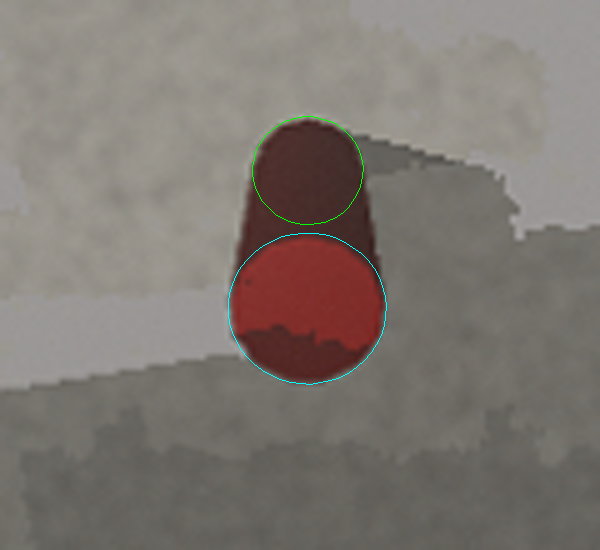

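```bash
python3 - <<'E'
from h import *
A=np.array([651.6,60.3])
o=get_obs(); print(o["tcp_pos"])
move_l([*A,130],speed=150); o=get_obs(); print(o["t"],o["tcp_pos"])
d=A-o["tcp_pos"][:2]
move_l([*(A+d),74],speed=120); o=get_obs(); print(o["t"],o["tcp_pos"],o["wrist_force"])
grip(20,40); o=get_obs(); print(o["t"],o["tcp_pos"],o["grip_width"],o["wrist_force"],o["moment"])
move_l([*A,180],speed=200); o=get_obs(); print(o["t"],o["tcp_pos"],o["grip_width"],o["wrist_force"])
o,im=snap("wrist","w5")
E
```

```text
[651.02118903  59.55160731 200.43645159]
6.4333 [651.93823603  60.12465686 130.35126663]
7.05 [651.76268103  60.45713977  74.49449113] [ 0.62116146 -0.32743013  0.04255632]
7.625 [651.51158243  60.5179493   74.60265901] 25.157780485626308 [-0.53629164 -0.10793325  2.54738314] [ 0.01586169  0.19937852 -0.02716956]
8.3083 [650.67104889  60.28166867 178.66933597] 24.864726238900477 [-0.76169601  0.15544163 -1.18787533]
```

View pics/w5.png

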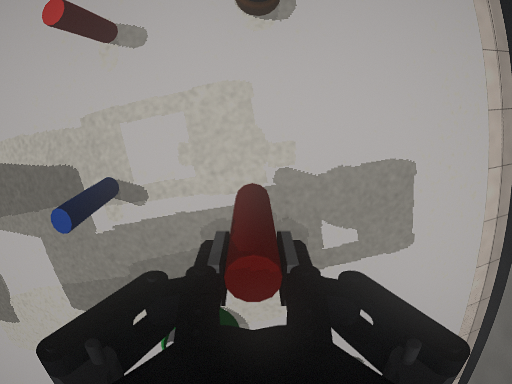

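```bash
python3 - <<'E'
from h import *
o,im=pickle.load(open("pics/w5.pkl","rb"))
m=rmask(im,(254,275)); z=o["tcp_pos"][2]-74.6
x,e,n=fit2("wrist",m,lambda xy:cyl(xy,13,z,z+110),[651,60],o); print("held",x,e,n,"tcp",o["tcp_pos"])
off=x-o["tcp_pos"][:2]; R=Ro.from_euler('xyz',o["ee_rot"],degrees=True).as_matrix(); print("off in tool",R.T@[*off,0])
u=np.array([0.917,0.399]); P2=np.array([538.7,-163.6])-33*u
goto([*P2,180],[180,0,-66.5]); o=get_obs(); print(o["t"],o["tcp_pos"],o["ee_rot"])
d=P2-o["tcp_pos"][:2]
move_l([*(P2+d),142],speed=120); wait(.2); o,im=snap("wrist","w6"); print(o["t"],o["tcp_pos"],o["ee_rot"],o["grip_width"])
snap("top","t6"); snap("side","s6")
s=cv2.imread("pics/s6.png")[170:290,220:360]; t=cv2.imread("pics/t6.png")[130:250,270:410]
cv2.imwrite("pics/st6.png",np.vstack([cv2.resize(a,None,fx=2.5*2,fy=2.5*1,interpolation=cv2.INTER_CUBIC) if 0 else cv2.resize(a,(560,300*480//300//2*1),interpolation=cv2.INTER_CUBIC) for a in (s,t)]))
E
```

```text
held [651.7  60.6] 216.3 5233 tcp [650.67104889  60.28166867 178.66933597]
off in tool [ 0.95801697 -0.49221362 -0.00211028]
9.4333 [ 508.82318155 -176.18557551  179.67835284] [-1.79979348e+02  3.72505713e-02 -6.64383847e+01]
10.1 [ 509.0064441  -177.58694996  143.15307202] [-1.79918243e+02 -9.47833333e-02 -6.64779079e+01] 25.24660784946886
```

View pics/w6.png

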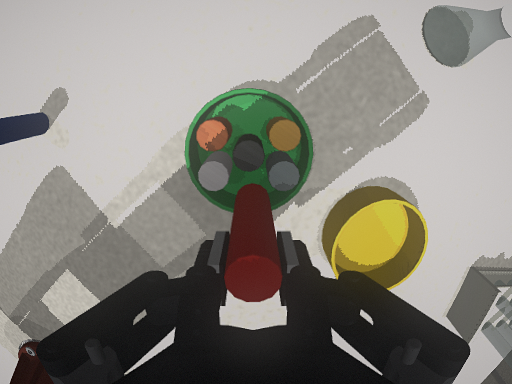

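View pics/s6.png

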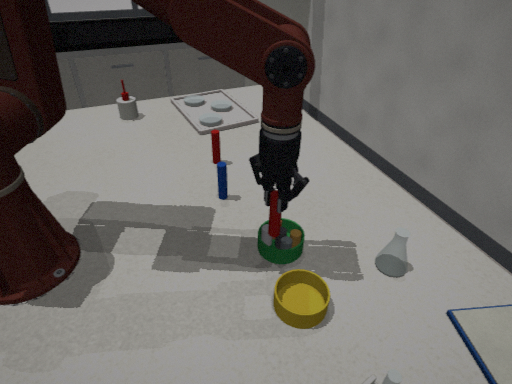

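View pics/t6.png

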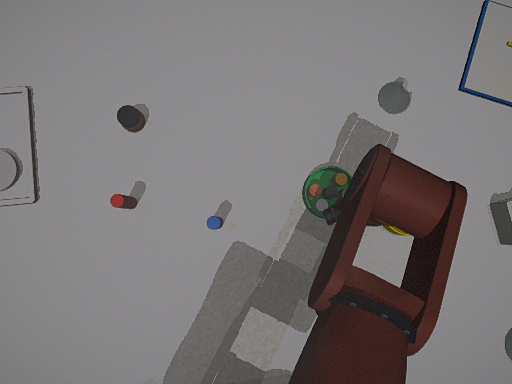

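```bash
python3 - <<'E'
from h import *
o,im=pickle.load(open("pics/w6.pkl","rb"))
c=np.array([538.7,-163.6]);t=np.radians(-66.5); Rz=np.array([[np.cos(t),-np.sin(t)],[np.sin(t),np.cos(t)]])
rings=[(c,54,45,(0,0,255)),(c,50,45,(255,0,255))]+[(c+Rz@[33*np.cos(np.radians(a)),33*np.sin(np.radians(a))],13,55,(255,255,0)) for a in (30,150,210,330)]+[(c,13,55,(255,255,0))]
m=rmask(im,(254,275)); z=o["tcp_pos"][2]-74.6
x,e,n=fit2("wrist",m,lambda xy:cyl(xy,13,z,z+110),o["tcp_pos"][:2],o); print("held",x,e,n,"tcp",o["tcp_pos"])
rings+=[(x,13,z,(0,255,255)),(x,13,z+110,(0,255,255)),(c+Rz@[0,-33],13,5,(255,255,255))]
zoomo(im,(180,80,320,310),rings,"wrist",o,"w6o",k=2.6 if 0 else 2)
zoomo(im,(180,80,320,220),rings,"wrist",o,"w6p",k=4)
E
```

```text
held [ 512.  -178.8] 193.8 5226 tcp [ 509.0064441  -177.58694996  143.15307202]
```

View pics/w6p.png

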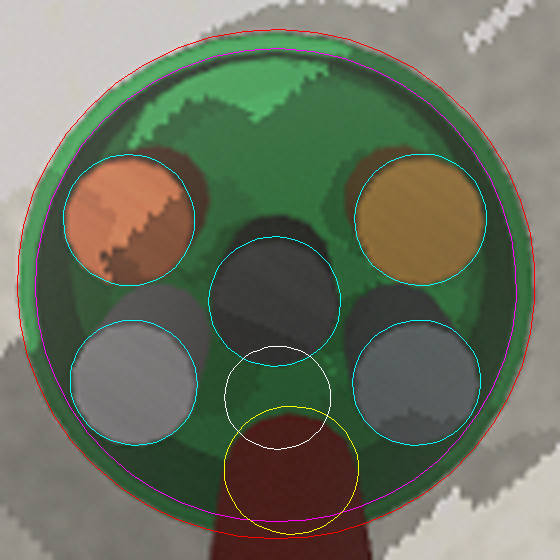

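View pics/w6o.png

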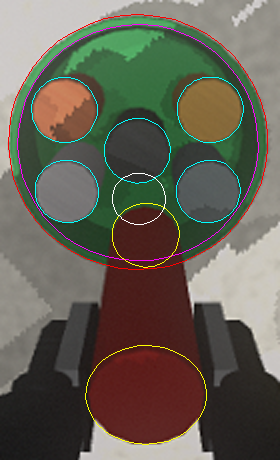

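```bash
cat >> h.py <<'E'
def fitheld(o,im,seed,rowmax,grab,k=4,c='r'):
    "xy of bottom (z=tcp-grab) and of the top of a held rod, in the tool frame, rows<rowmax only"
    from scipy.optimize import minimize
    m=rmask(im,seed,c); m=cv2.medianBlur(m,5); m[rowmax:]=0; M=cv2.resize(m,None,fx=k,fy=k,interpolation=cv2.INTER_NEAREST)
    z=o["tcp_pos"][2]-grab; T=T_tool(o); a=np.linspace(0,2*np.pi,48,endpoint=False); ci=13*np.c_[np.cos(a),np.sin(a),0*a]
    def pts(p): 
        lo=np.array([p[0],p[1],grab]); hi=np.array([p[2],p[3],grab-110])
        q=np.r_[ci+lo,ci+hi]; return q@T[:3,:3].T+T[:3,3]
    def f(p):
        h=cv2.convexHull(proj("wrist",pts(p),o).astype(np.float32))[:,0]
        s=np.zeros(M.shape,np.uint8); cv2.fillConvexPoly(s,np.round((h+.5)*k).astype(np.int32),1); s[rowmax*k:]=0
        return float(np.count_nonzero(s!=M))/k/k+0.5*np.hypot(p[0]-p[2],p[1]-p[3])
    r=minimize(f,[0,0,0,0],method='Nelder-Mead',options=dict(initial_simplex=np.r_[[[0,0,0,0]],3*np.eye(4)]-.5,xatol=.05,fatol=.05,maxfev=600))
    return r.x.round(2),round(r.fun,1),int(m.sum())
E
python3 - <<'E'
from h import *
for f in ("w5","w6"):
    o,im=pickle.load(open(f"pics/{f}.pkl","rb"))
    for rm in (228,232): print(f,fitheld(o,im,(254,275),rm,74.6))
E
```

```text
w5 (array([ 1.97, -0.33,  2.4 , -1.25]), np.float64(27.5), 1509)
w5 (array([ 1.82, -0.35,  2.61, -0.77]), np.float64(28.9), 1685)
w6 (array([ 1.8 , -0.34,  2.46, -0.63]), np.float64(26.7), 1508)
w6 (array([ 1.75, -0.33,  2.61, -0.85]), np.float64(28.1), 1684)
```

```bash
cat >> h.py <<'E'
def insert(Pt,zfree,zseat):
    Pt=np.array(Pt); cmd=Pt.copy()
    o=get_obs(); f0=o["wrist_force"].copy()
    for z in (o["tcp_pos"][2]-1,zfree):
        move_l([*cmd,z],speed=60); wait(.1); o=get_obs(); e=Pt-o["tcp_pos"][:2]; print("z",o["t"],o["tcp_pos"].round(2),(o["wrist_force"]-f0).round(1))
        cmd=cmd+e*0.8
    zc=zfree
    while zc>zseat-2.5:
        zc-=0.6; move_l([*cmd,zc],speed=15); o=get_obs(); df=o["wrist_force"]-f0; print(o["tcp_pos"].round(2),df.round(1))
        if df[2]>4: break
    return cmd,zc
E
python3 - <<'E'
from h import *
Pt=[507.4,-175.3]
o=get_obs(); 
move_l([*Pt,142],speed=60); wait(.1); o=get_obs(); print(o["tcp_pos"])
cmd,zc=insert(Pt,82.5,79.6)
o,im=snap("wrist","w7"); print(o["t"],o["tcp_pos"],o["wrist_force"],cmd,zc)
E
```

```text
[ 507.35505927 -175.26456973  142.03000875]
z 10.95 [ 507.37 -175.33  140.97] [-1.1 -0.1  0.6]
z 12.175 [ 507.92 -175.51   83.13] [-1.3  0.2  0.9]
[ 507.04 -175.11   82.05] [0.1 0.  0.8]
[ 506.96 -175.08   81.26] [0.6 0.9 1. ]
[ 506.95 -175.08   80.62] [-0.7 -0.4  0.3]
[ 506.94 -175.08   80.02] [-0.2  0.3 -0.2]
[ 507.09 -175.12   79.59] [-0.3 -0.4  0.4]
[ 507.29 -175.15   79.55] [-1.9  1.1  5.6]
13.675 [ 507.29292975 -175.147498     79.54996832] [-1.61759634  0.92170633  4.74354834] [ 507.00466648 -175.10642761] 78.90000000000003
```

View pics/w7.png

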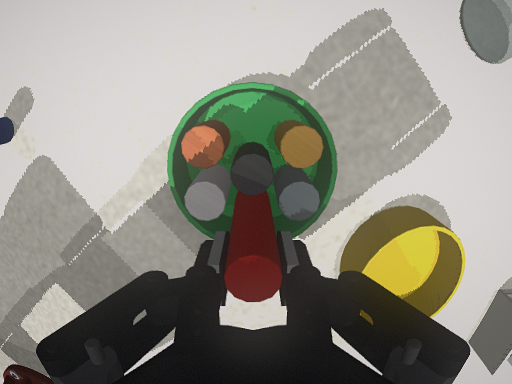

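The rod meets the floor exactly at the predicted height (TCP 79.6) and sits centred between the two grey rods, around (252,200). I'll release it and then look at red B.

```bash
python3 - <<'E'
from h import *
o=get_obs(); p=o["tcp_pos"]
move_l([p[0],p[1],79.6],speed=30)
grip(50); o=get_obs(); print(o["t"],o["tcp_pos"],o["grip_width"],o["wrist_force"].round(1))
move_l([p[0],p[1],190],speed=200); wait(.1)
o,im=snap("wrist","w8"); print(o["t"])
grip(80)
goto([516,250,200],[180,0,60]); wait(.25)
o,im=snap("wrist","w9"); print(o["t"],o["tcp_pos"],o["ee_rot"])
p=proj("wrist",[516,250,108],o)[0]; m=rmask(im,p); print(p,m.sum())
x,e,n=fit2("wrist",m,lambda xy:cyl(xy,13,0,110),[516,250],o); print(x,e,n)
p=p.astype(int); zoomo(im,(p[0]-60,p[1]-60,p[0]+60,p[1]+50),[(x,13,110,(255,255,0)),(x,13,0,(0,255,0))],"wrist",o,"w9o")
E
```

```text
14.3417 [ 507.13528322 -175.1226547    79.31174519] 49.64076983080623 [-0.  -0.2 -0.1]
15.1417
17.4167 [516.33284897 249.24255574 199.99984312] [1.79995573e+02 4.15448953e-03 5.99145303e+01]
[255.41224773 190.8484265 ] 1246
[515.7 250.6] 85.0 1246
```

View pics/w8.png

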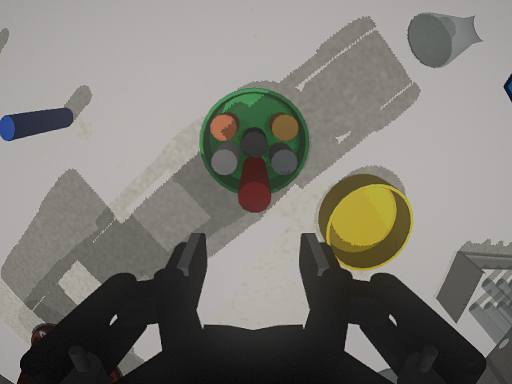

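View pics/w9o.png

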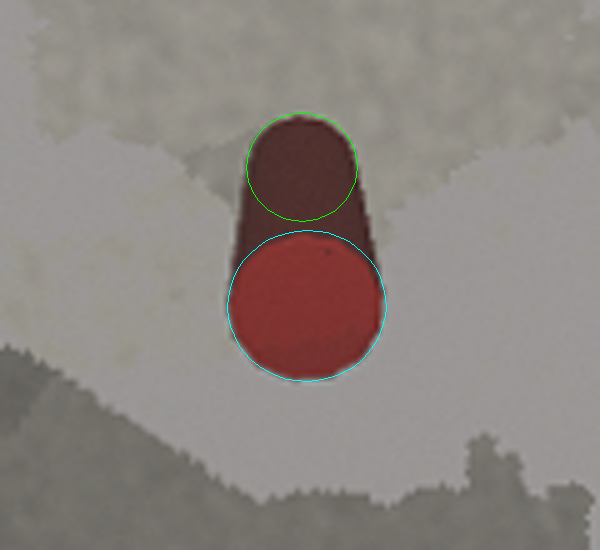

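```bash
python3 - <<'E'
from h import *
B=np.array([514.8,249.2])
move_l([*B,130],speed=150); o=get_obs(); print(o["t"],o["tcp_pos"])
d=B-o["tcp_pos"][:2]
move_l([*(B+d),74],speed=120); o=get_obs(); print(o["t"],o["tcp_pos"],o["wrist_force"])
grip(20,40); o=get_obs(); zg=o["tcp_pos"][2]; print(o["t"],o["tcp_pos"],o["grip_width"],o["wrist_force"],o["moment"])
move_l([*B,205],speed=200)
u=np.array([0.917,0.399]); P=np.array([538.7,-163.6])+33*u-[1.04,-1.51]
goto([*P,205],[180,0,-66.5]); wait(.1); o=get_obs(); print(o["t"],o["tcp_pos"],o["ee_rot"])
d=P-o["tcp_pos"][:2]
move_l([*(P+d),144],speed=120); wait(.2); o,im=snap("wrist","w10"); print(o["t"],o["tcp_pos"],o["ee_rot"],o["grip_width"])
for rm in (228,232): print(fitheld(o,im,(254,275),rm,zg))
c=np.array([538.7,-163.6]);t=np.radians(-66.5); Rz=np.array([[np.cos(t),-np.sin(t)],[np.sin(t),np.cos(t)]])
rings=[(c,54,45,(0,0,255))]+[(c+Rz@[33*np.cos(np.radians(a)),33*np.sin(np.radians(a))],13,55,(255,255,0)) for a in (30,150,210,330)]+[(c,13,55,(255,255,0)),(c+Rz@[0,-33],13,115,(255,255,255)),(c+Rz@[0,33],13,5,(255,255,255))]
zoomo(im,(170,90,340,310),rings,"wrist",o,"w10o",k=2.6 if 0 else 3); print(zg)
E
```

```text
18.0833 [515.19388865 249.27992741 130.34388492]
18.7 [515.01078001 249.36066734  74.65499777] [-0.0979694  -0.04345559 -0.58807475]
19.2333 [514.966873   249.34731191  74.72776721] 24.850669252646775 [-0.23669302 -0.22204798  2.77754301] [ 0.02642511  0.05528202 -0.0140835 ]
21.6333 [ 567.93488481 -147.8077789   204.62989941] [ 1.79981967e+02  3.88101483e-02 -6.63930520e+01]
22.4917 [ 568.86392162 -150.3936854   145.41094419] [-1.79897382e+02 -1.05558376e-01 -6.64977092e+01] 24.911719202345193
(array([ 4.  ,  0.32,  2.39, -3.12]), np.float64(30.9), 1499)
(array([ 4.01,  0.29,  2.29, -2.77]), np.float64(33.5), 1677)
74.7277672087872
```

View pics/w10o.png

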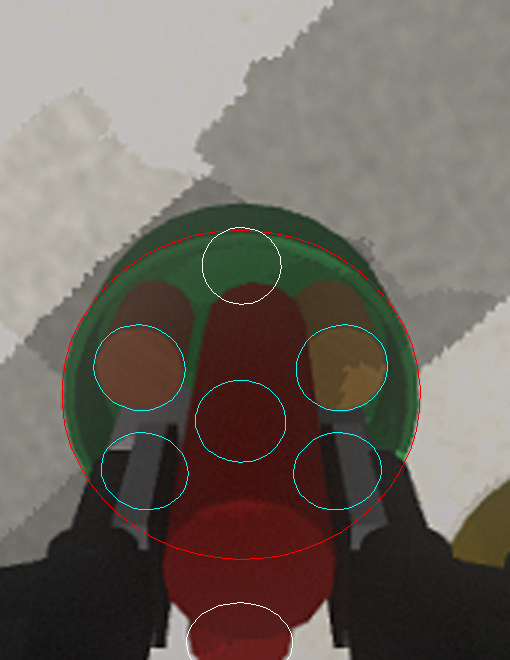

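View pics/w10.png

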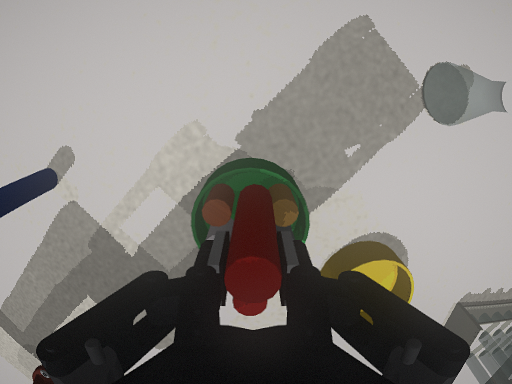

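```bash
python3 - <<'E'
from h import *
import h
o,im=pickle.load(open("pics/w10.pkl","rb"))
print(im[205,[216,230,240,254,270,276,286]].tolist())
def rm2(im,seed,c='r'):
    f=im.astype(int); r,g,b=f[...,0],f[...,1],f[...,2]
    m=((r>25)&(r>2.3*g)&(r>2.0*b)).astype(np.uint8); m[:,:225]=0
    m=cv2.morphologyEx(m,cv2.MORPH_OPEN,np.ones((5,5),np.uint8))
    n,l,st,ce=cv2.connectedComponentsWithStats(m); return (l==l[int(seed[1]),int(seed[0])]).astype(np.uint8)
h.rmask=rm2
for r in (222,228,232): print(fitheld(o,im,(254,245),r,74.7))
m=rm2(im,(254,245)); V=im.copy(); V[m>0]=[255,255,0]; cv2.imwrite("pics/m10.png",cv2.resize(V[150:320,180:330,::-1],None,fx=3,fy=3))
o6,im6=pickle.load(open("pics/w6.pkl","rb")); print(fitheld(o6,im6,(254,245),230,74.6))
E
```

```text
[[102, 65, 49], [62, 43, 33], [66, 29, 24], [69, 26, 22], [64, 27, 24], [87, 67, 38], [90, 72, 43]]
(array([ 3.11, 14.21, -0.76, -6.6 ]), np.float64(48.1), 569)
(array([ 2.92, 14.2 ,  2.93, -5.41]), np.float64(49.5), 808)
(array([ 2.72, 14.2 ,  3.53, -8.71]), np.float64(52.9), 980)
(array([-3.19, 21.97, -4.78,  3.44]), np.float64(164.9), 444)
```

View pics/m10.png

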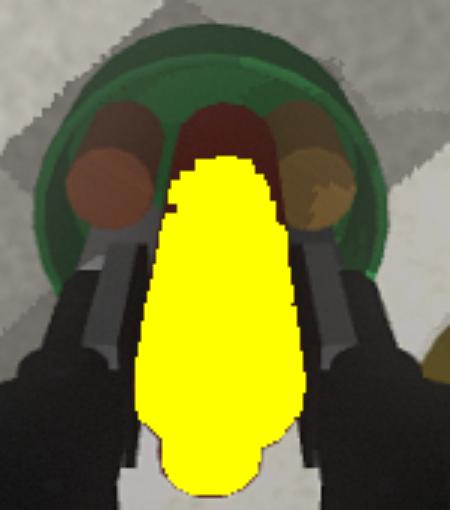

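```bash
python3 - <<'E'
from h import *
import h
o,im=pickle.load(open("pics/w10.pkl","rb"))
print(im[187:200:3,254].tolist())
def rm2(im,seed,c='r'):
    f=cv2.GaussianBlur(im,(3,3),0).astype(int); r,g,b=f[...,0],f[...,1],f[...,2]
    m=((r>25)&(r>1.62*g)&(r>1.3*b)).astype(np.uint8)
    m=cv2.morphologyEx(m,cv2.MORPH_OPEN,np.ones((5,5),np.uint8))
    n,l,st,ce=cv2.connectedComponentsWithStats(m); return (l==l[int(seed[1]),int(seed[0])]).astype(np.uint8)
h.rmask=rm2
for r in (222,228,232): print(fitheld(o,im,(254,245),r,74.7))
m=rm2(im,(254,245)); V=im.copy(); V[m>0]=[255,255,0]; cv2.imwrite("pics/m10.png",cv2.resize(V[150:320,180:330,::-1],None,fx=3,fy=3))
o6,im6=pickle.load(open("pics/w6.pkl","rb")); print(fitheld(o6,im6,(254,245),230,74.6))
E
```

```text
[[70, 33, 29], [70, 32, 28], [70, 30, 25], [68, 29, 25], [68, 29, 25]]
(array([ 3.99,  1.05,  2.57, -1.93]), np.float64(30.5), 1186)
(array([ 4.16,  0.88,  1.99, -3.24]), np.float64(42.5), 1436)
(array([ 3.94,  0.88,  2.01, -3.23]), np.float64(49.2), 1609)
(array([ 1.75,  0.63,  2.72, -1.73]), np.float64(55.7), 1532)
```

View pics/m10.png

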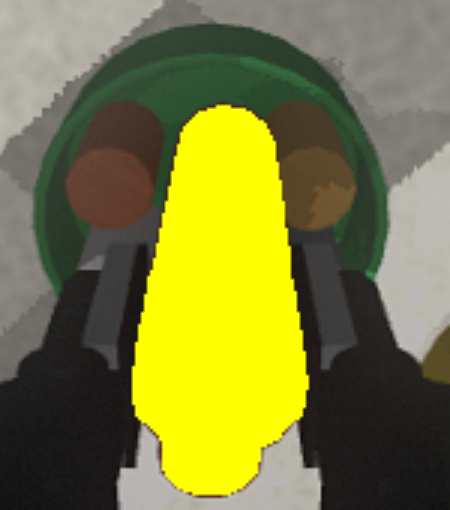

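```bash
python3 - <<'E'
from h import *
def mm(im,k=1.62):
    f=im.astype(int); r,g,b=f[...,0],f[...,1],f[...,2]; return (r>25)&(r>k*g)&(r>1.3*b)
for f in ("w5","w6","w7","w10"):
    o,im=pickle.load(open(f"pics/{f}.pkl","rb")); m=mm(im,1.6); out=[]
    for row in range(188,252,6):
        j=np.flatnonzero(m[row,226:282])+226; out.append((row,(j.min()+j.max())/2,j.max()-j.min()+1) if len(j) else (row,))
    print(f,out)
E
```

```text
w5 [(188, np.float64(252.5), np.int64(22)), (194, np.float64(252.5), np.int64(30)), (200, np.float64(251.5), np.int64(32)), (206, np.float64(252.0), np.int64(35)), (212, np.float64(252.5), np.int64(38)), (218, np.float64(252.5), np.int64(40)), (224, np.float64(252.5), np.int64(42)), (230, np.float64(252.5), np.int64(44)), (236, np.float64(252.5), np.int64(46)), (242, np.float64(252.5), np.int64(48)), (248, np.float64(253.0), np.int64(49))]
w6 [(188, np.float64(252.0), np.int64(23)), (194, np.float64(252.0), np.int64(31)), (200, np.float64(251.5), np.int64(34)), (206, np.float64(252.5), np.int64(36)), (212, np.float64(252.5), np.int64(38)), (218, np.float64(252.5), np.int64(40)), (224, np.float64(252.5), np.int64(42)), (230, np.float64(252.5), np.int64(44)), (236, np.float64(252.0), np.int64(47)), (242, np.float64(252.5), np.int64(48)), (248, np.float64(252.5), np.int64(50))]
w7 [(188,), (194, np.float64(251.5), np.int64(30)), (200, np.float64(252.0), np.int64(33)), (206, np.float64(252.0), np.int64(35)), (212, np.float64(252.0), np.int64(37)), (218, np.float64(252.5), np.int64(40)), (224, np.float64(252.5), np.int64(42)), (230, np.float64(252.5), np.int64(44)), (236, np.float64(252.0), np.int64(47)), (242, np.float64(252.5), np.int64(48)), (248, np.float64(252.5), np.int64(50))]
w10 [(188, np.float64(255.0), np.int64(21)), (194, np.float64(254.5), np.int64(30)), (200, np.float64(255.0), np.int64(33)), (206, np.float64(254.5), np.int64(36)), (212, np.float64(249.5), np.int64(48)), (218, np.float64(250.0), np.int64(49)), (224, np.float64(254.5), np.int64(42)), (230, np.float64(253.5), np.int64(44)), (236, np.float64(253.5), np.int64(46)), (242, np.float64(253.5), np.int64(48)), (248, np.float64(253.0), np.int64(51))]
```

```bash
python3 - <<'E'
from h import *
Pt=[567.6,-147.0]
move_l([*Pt,143],speed=60); wait(.3); o,im=snap("wrist","w11"); print(o["t"],o["tcp_pos"])
f=im.astype(int); r,g,b=f[...,0],f[...,1],f[...,2]; m=(r>25)&(r>1.6*g)&(r>1.3*b)
for row in range(188,252,8):
    j=np.flatnonzero(m[row,232:279])+232; print((row,(j.min()+j.max())/2,len(j)) if len(j) else row,end=' ')
c=np.array([538.7,-163.6]);t=np.radians(-66.5); Rz=np.array([[np.cos(t),-np.sin(t)],[np.sin(t),np.cos(t)]])
P=c+Rz@[0,33]
rings=[(c,54,45,(0,0,255)),(c,50,45,(0,0,255))]+[(c+Rz@[33*np.cos(np.radians(a)),33*np.sin(np.radians(a))],13,55,(255,255,0)) for a in (30,150)]+[(P,13,o["tcp_pos"][2]-74.7,(255,255,255)),(P,13,5,(0,255,255))]
zoomo(im,(190,140,320,260),rings,"wrist",o,"w11o",k=5)
E
```

```text
23.0917 [ 567.58405642 -147.02052906  142.95942678]
(188, np.float64(254.5), 22) (196, np.float64(254.5), 32) (204, np.float64(254.5), 36) (212, np.float64(252.5), 41) (220, np.float64(253.0), 43) (228, np.float64(254.0), 43) (236, np.float64(254.0), 45) (244, np.float64(254.5), 46)
```

View pics/w11o.png

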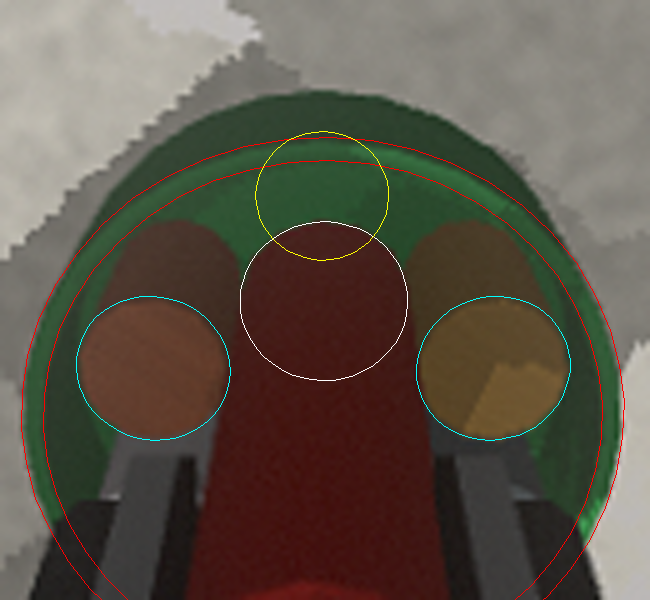

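The predicted foot ring lies right on the held rod's foot, and the pot overlay fits, so I'll insert.

```bash
python3 - <<'E'
from h import *
Pt=[567.6,-147.0]
cmd,zc=insert(Pt,82.5,79.7)
o,im=snap("wrist","w12"); print(o["t"],o["tcp_pos"],o["wrist_force"],cmd,zc)
E
```

```text
z 23.4917 [ 567.57 -147.03  141.93] [ 0.3 -1.2  1.2]
z 24.7333 [ 568.16 -147.17   83.19] [ 0.9  0.1 -0.2]
[ 567.19 -146.82   82.05] [ 1.4 -0.  -0.1]
[ 567.1  -146.79   81.22] [ 0.8 -0.4  0. ]
[ 567.11 -146.82   80.6 ] [ 0.9 -0.7 -0.6]
[ 567.11 -146.82   80.03] [ 1.5 -1.5  0.4]
[ 567.35 -146.88   79.76] [-0.3 -0.3  1.7]
[ 567.56 -146.91   79.67] [-1.1  0.9  6.4]
26.2333 [ 567.55822985 -146.91356641   79.66532547] [-1.78668389  1.2722445   5.75407902] [ 567.17427833 -146.83689002] 78.90000000000003
```

View pics/w12.png

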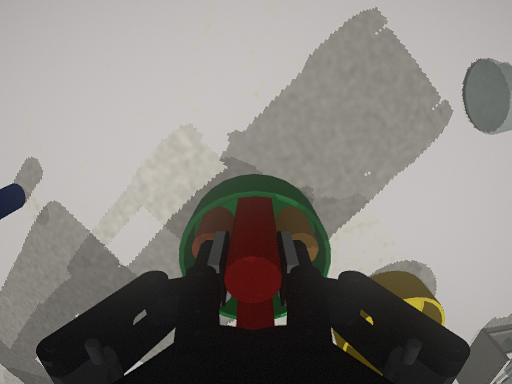

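Contact again came at the predicted floor height (79.67 against 79.7), with the rod between the brown and tan rods. I'll release, retreat and check with every camera.

```bash
python3 - <<'E'
from h import *
o=get_obs(); p=o["tcp_pos"]
move_l([p[0],p[1],79.6],speed=30)
grip(50); o=get_obs(); print(o["t"],o["grip_width"],o["wrist_force"].round(1))
move_l([p[0],p[1],200],speed=150)
goto([538.7,-163.6,260],[180,0,-66.5]); wait(.3)
o,im=snap("wrist","w13"); print(o["t"],o["tcp_pos"])
c=np.array([538.7,-163.6]);t=np.radians(-66.5); Rz=np.array([[np.cos(t),-np.sin(t)],[np.sin(t),np.cos(t)]])
rings=[(c,54,45,(0,0,255))]+[(c+Rz@[33*np.cos(np.radians(a)),33*np.sin(np.radians(a))],13,55,(255,255,0)) for a in (30,150,210,330)]+[(c+Rz@[0,s*33],13,115,(255,255,255)) for s in (1,-1)]
zoomo(im,(190,100,320,220),rings,"wrist",o,"w13o",k=5)
goto([300,450,300],[180,0,60]); 
snap("side","s13"); snap("top","t13"); print(get_obs()["t"])
s=cv2.imread("pics/s13.png")[130:290,190:360]; t=cv2.imread("pics/t13.png")[90:250,190:360]
cv2.imwrite("pics/st13.png",np.hstack([cv2.resize(a,(395,372),interpolation=cv2.INTER_CUBIC) for a in (s,t)]))
E
```

```text
26.9 50.06540453970761 [ 0.6 -0.2 -0. ]
28.525 [ 538.06670934 -162.99798636  258.07614219]
31.025
```

View pics/w13o.png

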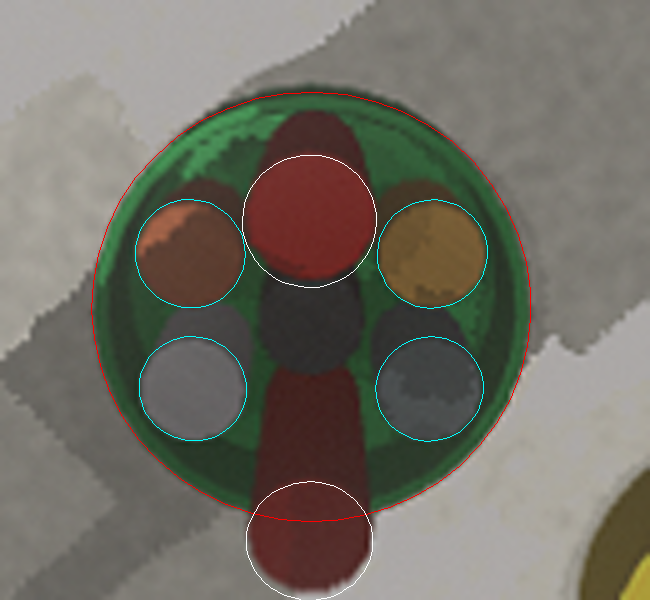

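View pics/st13.png

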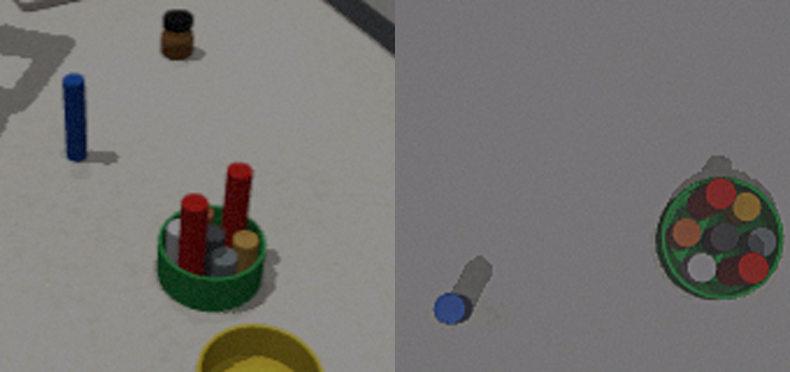

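The wrist overlay shows both red tops on their predicted rings, (310,218) and (310,538) in the zoom. All five metal rods are in place, and the side and top views show both reds upright and the blue rod standing. I'm handing in.

```bash
python3 - <<'E'
from h import *
print(sign_off())
E
```

```text
the job is handed in; nothing more can be done
None
```

Both red rods now stand upright in the two empty places of the green pot, completing the honeycomb, and I handed the job in at about 31 s of the 58 s allowed.

- **Setting down:** I lowered each rod until it touched. Contact came within 0.1 mm of the expected floor height at about 6 N, and only then did I open the fingers.
- **Final check:** With the gripper clear, the wrist picture showed both red tops and all five metal rods within a millimetre or two of where they should be. The side and top pictures showed both red rods upright and the blue rod standing where it was.
- **Disagreements along the way:**
  - The top and side cameras disagreed by about 5 mm, so I relied on the wrist camera. It was about 2 mm off sideways, which I corrected for.
  - The second rod sat about 1° crooked in the grip. I lined up its foot instead, and it stood straight once released.

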